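Set the blades of a supply-air grille for a two-way spread

TASK

Set the white air grille for a two-way spread: draw a fingertip lightly along the row of blades, from the middle bar out to each end, so that in both halves all five blades lean outward, away from the middle, at about 45 degrees. The grille stays lying where it is, neither picked up nor pushed along nor pressed hard, and everything else on the bench is left alone.

Things in the scene. Friction and masses are not known exactly. Their poses are not given: they have to be found in the camera images.
- grille: White aluminium supply-air grille, 368 mm long (its y) by 168 mm wide (its x), lying loose, face up, on its neck on the bench; about 1.5 kg. Origin: centre of its underside, on the bench; x across, y along the row of blades, z up. In its 312 (y) by 112 mm (x) opening a middle bar parts two halves of 5 blades each, 26 mm apart; flange and bar tops lie 50 mm above the bench.
- grille_middle (a point): Centre of the middle bar (20 mm wide in y) at the level of its top and of the 28 mm wide flange, 50 mm above the bench. Every blade is 108 mm long (across, in x), 32 mm deep and 3 mm thick with rounded edges, on a pivot at mid-depth, 44 mm above the bench; upright, its upper edge is 60 mm above the bench, 10 mm above the flange.
- grille_left_end (a point): Inner edge of the flange at the grille's left (+y) end, half-way across, level with the flange top; 156 mm from the middle. Leaning by angle a, a blade's edge tops out at 45.5 + 14.5 cos(a) mm above the bench (58.1 at 30, 55.8 at 45, 52.8 at 60 degrees): a fingertip drawn along lower than the edges pushes each blade over until its edge slips under the fingertip.
- grille_right_end (a point): Inner edge of the flange at the grille's right (-y) end, half-way across, level with the flange top; 156 mm from the middle. Below the blades are fixed dark blades along y, under 24 mm. All blades turn on stiff pivots: about 1.5 N sideways on the edge turns one, and it stays where it is left.
- left1 (a joint): Lean (rad) of blade 1 of the left (+y) half, counted from the middle bar outward; its pivot is 36 mm from the grille's centre along +y of the grille. 0 = upright, positive = upper edge leans outward, away from the middle bar, negative = towards it; 45 degrees = 0.785. Starts between -0.40 and 0.35.
- left2 (a joint): Lean (rad) of blade 2 of the left (+y) half, counted from the middle bar outward; its pivot is 62 mm from the grille's centre along +y of the grille. 0 = upright, positive = upper edge leans outward, away from the middle bar, negative = towards it; 45 degrees = 0.785. Starts between -0.40 and 0.35.
- left3 (a joint): Lean (rad) of blade 3 of the left (+y) half, counted from the middle bar outward; its pivot is 88 mm from the grille's centre along +y of the grille. 0 = upright, positive = upper edge leans outward, away from the middle bar, negative = towards it; 45 degrees = 0.785. Starts between -0.40 and 0.35.
- left4 (a joint): Lean (rad) of blade 4 of the left (+y) half, counted from the middle bar outward; its pivot is 114 mm from the grille's centre along +y of the grille. 0 = upright, positive = upper edge leans outward, away from the middle bar, negative = towards it; 45 degrees = 0.785. Starts between -0.40 and 0.35.
- left5 (a joint): Lean (rad) of blade 5 of the left (+y) half, counted from the middle bar outward; its pivot is 140 mm from the grille's centre along +y of the grille. 0 = upright, positive = upper edge leans outward, away from the middle bar, negative = towards it; 45 degrees = 0.785. Starts between -0.40 and 0.35.
- right1 (a joint): Lean (rad) of blade 1 of the right (-y) half, counted from the middle bar outward; its pivot is 36 mm from the grille's centre along -y of the grille. 0 = upright, positive = upper edge leans outward, away from the middle bar, negative = towards it; 45 degrees = 0.785. Starts between -0.40 and 0.35.
- right2 (a joint): Lean (rad) of blade 2 of the right (-y) half, counted from the middle bar outward; its pivot is 62 mm from the grille's centre along -y of the grille. 0 = upright, positive = upper edge leans outward, away from the middle bar, negative = towards it; 45 degrees = 0.785. Starts between -0.40 and 0.35.
- right3 (a joint): Lean (rad) of blade 3 of the right (-y) half, counted from the middle bar outward; its pivot is 88 mm from the grille's centre along -y of the grille. 0 = upright, positive = upper edge leans outward, away from the middle bar, negative = towards it; 45 degrees = 0.785. Starts between -0.40 and 0.35.
- right4 (a joint): Lean (rad) of blade 4 of the right (-y) half, counted from the middle bar outward; its pivot is 114 mm from the grille's centre along -y of the grille. 0 = upright, positive = upper edge leans outward, away from the middle bar, negative = towards it; 45 degrees = 0.785. Starts between -0.40 and 0.35.
- right5 (a joint): Lean (rad) of blade 5 of the right (-y) half, counted from the middle bar outward; its pivot is 140 mm from the grille's centre along -y of the grille. 0 = upright, positive = upper edge leans outward, away from the middle bar, negative = towards it; 45 degrees = 0.785. Starts between -0.40 and 0.35.
- screwdriver: Red-handled screwdriver, 190 mm long, lying on the bench on the robot side of the grille. Bystander.
- screw_tray: Blue two-part tray with screws, 75 x 110 x 28 mm, beyond the grille. Bystander.
- relay: Orange relay on a black socket, 75 x 28 x 66 mm high, beyond the grille. Bystander.
- contactor: Grey and black contactor, 74 x 45 x 78 mm high, beside the left end of the grille. Bystander.
- terminal_block: Black six-way terminal block, 24 x 82 x 29 mm high, on the robot side of the grille. Bystander.
- tape_measure: Yellow tape measure, 66 x 34 x 62 mm high, beyond the grille. Bystander.
- brass_tee: Brass flare fitting with two copper stubs, 126 x 26 x 19 mm high, beside the right end of the grille. Bystander.

How it is judged:
By the outcome, as a careful person would: the job done as asked, in the order asked, and still so for the second after the job is handed in, with the robot touching nothing.
It also fails if it takes over 56 s, if anything falls off the work surface, if the arm or the gripper's body presses on something with over 40 N, if the wrist force passes 120 N, or if a joint passes its speed limit or range.

ROBOT

A 7-joint arm with a two-finger parallel gripper is mounted at the origin on the work surface. World frame = base frame: x ahead of the robot, y to its left, z up, the work surface at z = 0. Lengths are in m, angles in rad, forces in N, time in s.
With the tool pointing down it reaches from about 0.4 to 0.85 m from the base axis. Payload 10.4 kg.
Tool frame: the origin (TCP) lies midway between the tips of the shut fingers; the grasp point (between the pads) lies 19 mm behind it (r.grasp_offset is the distance from the TCP to the grasp point, in m); z points along the fingers, y is the line along which they close (so a half turn about z gives the same grasp; the last joint's range is limited). The gripper opens to 87 mm and grips with 3 to 60 N. Pads are 19 mm wide; open, the fingers measure 117 mm over their backs; the gripper's body (75 mm by 190 mm) begins 51 mm behind the grasp point.
Start: joints at [-1.364, 0.332, -0.065, 1.46, 0.022, 1.35, -0.088], TCP at [0.142, 0.609, 0.223] pointing down, gripper open.
Joint ranges: [-2.6, 2.6], [-0.5, 2.12], [-1.47, 1.34], [0.16, 2.42], [-1.27, 4.41], [0.06, 2.06], [-2.6, 2.6]. Speed limits (rad/s): [2.22, 2.22, 2.79, 2.79, 3.14, 3.14, 3.14].

INTERFACE

Orientations are given as a unit quaternion [x, y, z, w].
In Python, from bench import r gives the robot as it stands.
- The arm moves only by the tool drive_tool, never from a script. Its argument "moves" is a list that holds one entry, the list of rows, each a list of 7 numbers: the shift along the tool's x, y, z in m, then the turn, a rotation vector about the tool's x, y, z in rad, then the opening, from 0 (shut) to 1 (fully open). In form: [[[tx, ty, tz, ax, ay, az, jaw], ...]]. A call has 1 to 10 rows; each row shifts and turns the commanded pose from where the row before left it, along the tool's axes as they then stand; what a row does not reach is not made up. A row lasts 1/10 s, in which the tool goes at most 50 mm and 8.59 degrees, less where a joint would pass 70% of its speed; a pose out of reach is approached as far as the arm can. A call is refused whole if a number of a shift passes 0.05 or a number of a turn 0.15, either way. A call with a gripper value outside its range is refused whole. The fingers move at their own pace and stop on an object; "squeeze" is the grip in N (left out, the last holds). Time passes only in rows, so rows that do not move let the fingers close. It gives the time, the measured TCP pose, the force, the opening and the grip force at its end, in the units of the state.
- r.read_state(): the state, without advancing time (a new reading comes with each control period).
- r.camera(name): name is "side" or "top" or "wrist"; returns the picture (400x640x3 uint8, red, green, blue); there is no depth.
- r.camera_info(name): a dict with "mtx" (3x3 intrinsics, pixels), "k1" (the pictures are not rectified: a ray, as slopes to the right and down, at radius r is drawn at 1 + k1 r^2 times it, then the intrinsics apply), "rvec" (rotation vector, rad) and "tvec" (3), from world to camera coordinates, as OpenCV has them; the wrist camera has in their place "T_tool_cam" (4x4, takes a point from camera to tool coordinates, whose origin is the TCP and whose axes are the flange's). Camera axes: x right, y down, z forward; pixel columns grow to the right and rows downward; lengths in m; the calibration is good to about 2 mm. A picture is of the moment at which its call begins: read the wrist's pose just before it. camera_info takes no time and is no camera call.
- r.close_job(): hands the job in; it is judged then, once.
Trained networks look in the newest picture that a camera, given by its name, has taken for a name from the list of things; names that differ only in an ending like _2 or _b are one class to them, and where a whole thing is asked for, a point or a joint stands for the part that bears it (a point fixed in the world has none). Each returns a list of dicts, best first, with "conf" (0 to 1); they miss things now and then, are a little off and sometimes report something else, mostly with a low value. They report only what shows in the picture. A call takes as long as a camera call.
- r.find_in(camera, query): "bbox" ([left, top, right, bottom] in pixels, round what is visible of it).
- r.place_of(camera, query): "at" ([column, row] in pixels: a listed point, or the origin of a listed thing).
The state is a dict: "time": time; "joint_positions": joint angles; "joint_vel": joint speeds; "joint_torque": joint torques, N m; "ee_pos": TCP position; "eef_rot": TCP orientation; "ft_force": force on the tool from outside, world axes, zero at the start; "torque": the same for the moment, N m; "width": finger opening in m; "grip_force": force on a finger pad.
Only numpy, scipy, OpenCV 4.12 (cv2) and the standard library are available. Lean on these libraries where they do the work, as an engineer would, in place of code of your own. Each camera call takes 0.05 s, during which the arm holds its last target. There are 200 camera calls.

## Working session

There is one attempt and no reset: what is moved stays moved. The work goes in short steps, Python scripts to look and compute and a tool call to move; the robot and the scene stay as the last step left them, time stands still between calls to the robot, and variables do not carry over. Pictures are saved under pics/ and viewed, at most 10 in all, crops included, and the job is handed in when it is done.

Besides the shell and the picture viewer there is one more tool, called after "Emit:" in YAML: its name, and indented under it one key for each argument. drive_tool: Moves the arm, as the interface text tells. Its arguments: {"type":"object","properties":{"moves":{"type":"array"},"squeeze":{"type":"number"}},"required":["moves"]}

```bash
mkdir -p pics; cat > h.py <<'E'
import numpy as np, cv2
from scipy.spatial.transform import Rotation as R
from bench import r
def ray(cam,px,st=None):
    i=r.camera_info(cam); K=np.array(i["mtx"]); 
    d=np.array([i["k1"],0,0,0,0],float)
    u=cv2.undistortPoints(np.array([[px]],float),K,d)[0,0]
    v=np.array([u[0],u[1],1.])
    if "rvec" in i:
        M=cv2.Rodrigues(np.array(i["rvec"],float))[0]; t=np.array(i["tvec"],float).ravel()
        return -M.T@t, M.T@v
    T=np.array(i["T_tool_cam"]); Q=R.from_quat(st["eef_rot"]).as_matrix()
    return Q@T[:3,3]+np.array(st["ee_pos"]), Q@T[:3,:3]@v
def onz(cam,px,z,st=None):
    o,d=ray(cam,px,st); return o+d*(z-o[2])/d[2]
def proj(cam,P,st=None):
    i=r.camera_info(cam);K=np.array(i["mtx"]);d=np.array([i["k1"],0,0,0,0],float)
    if "rvec" in i: rv,t=np.array(i["rvec"],float),np.array(i["tvec"],float)
    else:
        T=np.eye(4);T[:3,:3]=R.from_quat(st["eef_rot"]).as_matrix();T[:3,3]=st["ee_pos"]
        W=np.linalg.inv(T@np.array(i["T_tool_cam"]));rv,t=cv2.Rodrigues(W[:3,:3])[0],W[:3,3]
    return cv2.projectPoints(np.array(P,float).reshape(-1,1,3),rv,t,K,d)[0].reshape(-1,2)
E
python3 - <<'E'
from h import *
s=r.read_state(); print({k:np.round(v,3) for k,v in s.items()})
for c in("top","side"):
    im=r.camera(c); cv2.imwrite(f"pics/{c}0.png",im[:,:,::-1])
    for q in("grille_middle","grille_left_end","grille_right_end"):
        p=r.place_of(c,q)
        for e in p[:2]: print(c,q,e,np.round(onz(c,e["at"],.05),4))
    o,_=ray(c,[320,200]);print(c,o)
E
```

```text
{'time': np.float64(0.0), 'joint_positions': array([-1.364,  0.333, -0.065,  1.461,  0.022,  1.35 , -0.089]), 'joint_vel': array([ 0.   , -0.001,  0.001, -0.001,  0.001,  0.001, -0.003]), 'joint_torque': array([-1.0000e-03, -6.2325e+01,  2.4000e-02, -3.8990e+01, -6.1000e-02,
        4.0000e-02,  0.0000e+00]), 'ee_pos': array([0.142, 0.608, 0.222]), 'eef_rot': array([ 0.115,  0.993, -0.001, -0.   ]), 'ft_force': array([0.238, 0.39 , 0.014]), 'torque': array([-0.012, -0.043,  0.02 ]), 'grip_force': np.float64(0.0), 'width': np.float64(0.087)}
top grille_middle {'at': [317.9, 197.9], 'conf': 0.92} [0.567  0.0561 0.05  ]
top grille_left_end {'at': [256.2, 172.3], 'conf': 0.7} [0.6267 0.1912 0.05  ]
top grille_left_end {'at': [270.8, 234.3], 'conf': 0.69} [0.4895 0.159  0.05  ]
top grille_right_end {'at': [385.0, 228.8], 'conf': 0.93} [ 0.4968 -0.0877  0.05  ]
top grille_right_end {'at': [319.0, 202.3], 'conf': 0.61} [0.5573 0.0538 0.05  ]
top [0.41888554 0.04485864 1.02974074]
side grille_middle {'at': [308.9, 197.2], 'conf': 0.67} [0.5633 0.0572 0.05  ]
side grille_left_end {'at': [304.6, 149.3], 'conf': 0.74} [0.6251 0.1948 0.05  ]
side grille_right_end {'at': [318.7, 259.7], 'conf': 0.82} [ 0.5063 -0.088   0.05  ]
side [ 0.29186686 -0.50248847  0.68778136]
```

View pics/top0.png

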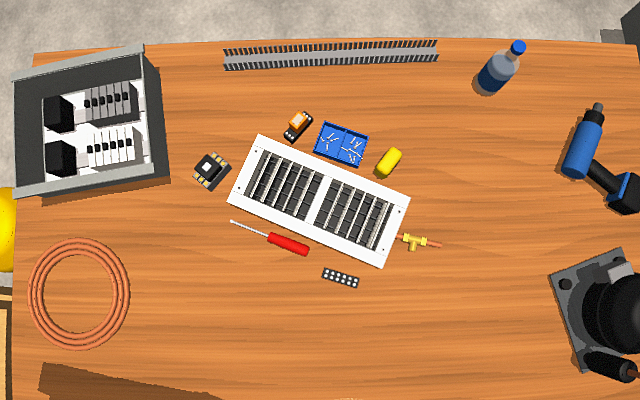

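View pics/side0.png

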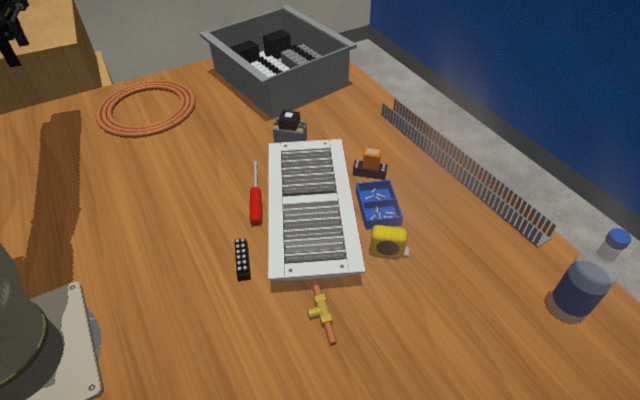

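Both views show the grille at a yaw of about -24°, with the middle bar near (318,198) in the top view and the ends near (256,172) and (380,225). I'll shut the gripper and move above it.

Emit:
drive_tool:
  moves:
    - [[-0.033,-0.027,0,0,0,0,0],[-0.033,-0.027,0,0,0,0,0],[-0.033,-0.027,0,0,0,0,0],[-0.033,-0.027,0,0,0,0,0],[-0.033,-0.027,0,0,0,0,0],[-0.033,-0.027,0,0,0,0,0],[-0.033,-0.027,0,0,0,0,0],[-0.033,-0.027,0,0,0,0,0],[-0.033,-0.027,0,0,0,0,0],[-0.033,-0.027,0,0,0,0,0]]
  squeeze: 10

```text
time: 1.4
ee_pos: [0.403, 0.269, 0.2229]
eef_rot: [0.115, 0.993, 0.0, 0.0]
ft_force: [1.3, 0.2, 0.2]
width: 0.015
grip_force: 0.0
```

Emit:
drive_tool:
  moves:
    - [[-0.033,-0.027,0,0,0,0,0],[-0.033,-0.027,0,0,0,0,0],[-0.033,-0.027,0,0,0,0,0],[0,0,0,0,0,0.132,0],[0,0,0,0,0,0.132,0],[0,0,0,0,0,0.132,0],[0,0,0,0,0,0.132,0],[0,0,0,0,0,0.132,0],[0,0,0,0,0,0.132,0],[0,0,0,0,0,0.132,0]]

```text
time: 2.4
ee_pos: [0.4801, 0.1691, 0.2226]
eef_rot: [0.548, 0.837, 0.0, -0.0]
ft_force: [-0.5, -0.7, 0.3]
width: 0.0003
grip_force: 0.0
```

```bash
cat > flange.py <<'E'
from h import *
im=cv2.imread("pics/top0.png")
hsv=cv2.cvtColor(im,cv2.COLOR_BGR2HSV)
m=((hsv[:,:,1]<40)&(hsv[:,:,2]>170)).astype(np.uint8); m[:120]=0;m[280:]=0;m[:,:215]=0;m[:,425:]=0
m=cv2.morphologyEx(m,cv2.MORPH_OPEN,np.ones((2,2)))
n,l,st,_=cv2.connectedComponentsWithStats(m); k=1+np.argmax(st[1:,4])
ys,xs=np.where(l==k)
P=np.array([onz("top",(x,y),.05)[:2] for x,y in zip(xs,ys)])
b=cv2.minAreaRect((P*1000).astype(np.float32)); print("flange rect mm",b)
E
python3 - <<'E'
import flange
from h import *
s=r.read_state(); print(s["time"],s["ee_pos"],s["width"],R.from_quat(s["eef_rot"]).as_matrix().round(4))
im=r.camera("wrist"); cv2.imwrite("pics/w1.png",im[:,:,::-1])
for q in("grille_middle","grille_left_end","grille_right_end"):
    for e in r.place_of("wrist",q)[:2]: print(q,e,np.round(onz("wrist",e["at"],.05,s),4))
E
```

```text
Traceback (most recent call last):
  File "flange.py", line 8, in <module>
    P=np.array([onz("top",(x,y),.05)[:2] for x,y in zip(xs,ys)])
                ~~~^^^^^^^^^^^^^^^^^
  File "h.py", line 15, in onz
    o,d=ray(cam,px,st); return o+d*(z-o[2])/d[2]
        ~~~^^^^^^^^^^^
  File "h.py", line 5, in ray
    i=r.camera_info(cam); K=np.array(i["mtx"]);
ValueError: time passes only in moves, steps and waits
```

```bash
sed -i 's/r.camera_info(cam)/info(cam)/; s/^def ray/import functools\n@functools.lru_cache\ndef info(c): return r.camera_info(c)\ndef ray/' h.py
python3 - <<'E'
import flange
from h import *
s=r.read_state(); print(s["time"],s["ee_pos"],s["width"],R.from_quat(s["eef_rot"]).as_matrix().round(4))
im=r.camera("wrist"); cv2.imwrite("pics/w1.png",im[:,:,::-1])
for q in("grille_middle","grille_left_end","grille_right_end"):
    for e in r.place_of("wrist",q)[:2]: print(q,e,np.round(onz("wrist",e["at"],.05,s),4))
E
```

```text
flange rect mm ((561.8007202148438, 53.37721252441406), (368.24786376953125, 168.07884216308594), 65.63228607177734)
2.4 [0.48010694 0.16913088 0.22264725] 0.0002944004374284025 [[-4.001e-01  9.165e-01  2.000e-04]
 [ 9.165e-01  4.001e-01  3.000e-04]
 [ 2.000e-04  3.000e-04 -1.000e+00]]
grille_left_end {'at': [439.0, 213.3], 'conf': 0.75} [0.6274 0.1947 0.05  ]
```

View pics/w1.png

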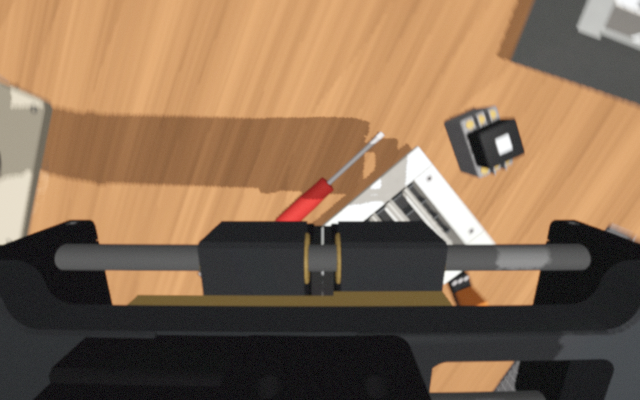

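Wrist view: the grille's left end is at (440,210), with its long axis running along world 65.6°. The flange fit gives 368.2 x 168.1 mm, centre (0.562, 0.053). I need to turn 0.84 rad further and go over the middle bar.

Emit:
drive_tool:
  moves:
    - [[0,0,0,0,0,0.14,0],[0,0,0,0,0,0.14,0],[0,0,0,0,0,0.14,0],[0,0,0,0,0,0.14,0],[0,0,0,0,0,0.14,0],[0,0,0,0,0,0.137,0],[-0.024,0.041,0,0,0,0,0],[-0.024,0.041,0,0,0,0,0],[-0.024,0.04,0,0,0,0,0],[0,0,0,0,0,0,0]]

```text
time: 3.6
ee_pos: [0.5643, 0.0467, 0.2226]
eef_rot: [0.84, 0.542, -0.0, 0.002]
ft_force: [-0.8, -1.1, 0.2]
width: 0.0007
grip_force: 0.0
```

Emit:
drive_tool:
  moves:
    - [[0,0,0.035,0,0,0,0],[0,0,0.035,0,0,0,0],[0,0,0.035,0,0,0,0],[0,0,0.035,0,0,0,0],[0,0,0,0,0,0,0]]

```text
time: 4.1
ee_pos: [0.559, 0.0535, 0.0784]
eef_rot: [0.838, 0.546, -0.004, -0.001]
ft_force: [-0.5, 0.7, 0.4]
width: 0.0004
grip_force: 0.0
```

```bash
cat > pose.py <<'E'
from h import *
C=np.array([.5618,.0534]);a=np.deg2rad(65.63);u=np.array([np.cos(a),np.sin(a)]);v=np.array([u[1],-u[0]])
def pose():
    s=r.read_state();M=R.from_quat(s["eef_rot"]).as_matrix();d=np.array(s["ee_pos"])[:2]-C
    print("t",round(s["time"],2),"along mm",1e3*d@u,"across",1e3*d@v,"z",1e3*s["ee_pos"][2],"yaw err",np.arctan2(M[1,0],M[0,0])-a,"tilt",M[2,:2],"F",np.round(s["ft_force"],1),"q",np.round(s["joint_positions"],2))
def crop(c,f,n):
    im=r.camera(c)[:,:,::-1]; x0,y0,x1,y1=f; cv2.imwrite(n,cv2.resize(im[y0:y1,x0:x1],None,fx=4,fy=4,interpolation=cv2.INTER_CUBIC))
E
python3 - <<'E'
from pose import *
pose(); crop("side",(250,120,390,270),"pics/s1.png")
E
```

```text
t 4.1 along mm -1.0233154308502672 across -2.6150651921930916 z 78.42611139729239 yaw err 0.0086361585970669 tilt [-0.00470127 -0.00594361] F [-0.5  0.7  0.4] q [-0.61  0.35  0.52  1.81 -0.2   1.04 -0.43]
```

View pics/s1.png

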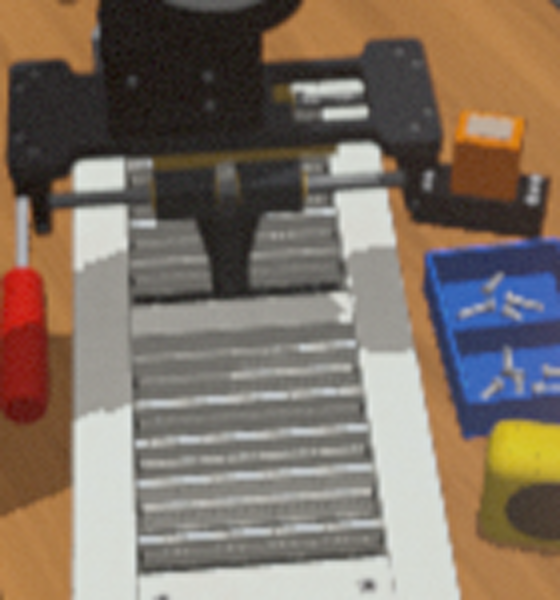

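The side crop shows the shut fingers above the middle bar, tip near crop pixel (230,295) and bar at (245,312). I'll descend to about 56 mm over the bar, which is clear of the 50 mm top.

Emit:
drive_tool:
  moves:
    - [[0,0.002,0.008,0,0,0,0],[0,0,0.008,0,0,0,0],[0,0,0.004,0,0,0,0],[0,0,0,0,0,0,0],[0,0,0,0,0,0,0]]

```text
time: 4.65
ee_pos: [0.5642, 0.0528, 0.0629]
eef_rot: [0.839, 0.544, 0.0, 0.0]
ft_force: [0.3, -0.1, 0.9]
width: 0.0006
grip_force: 0.0
```

```bash
python3 - <<'E'
from pose import *
pose()
E
```

```text
t 4.65 along mm 0.467102086219054 across 2.4028296441334236 z 62.88843294988497 yaw err 0.005419236324235577 tilt [0.00039555 0.00028585] F [ 0.3 -0.1  0.9] q [-0.6   0.38  0.51  1.82 -0.22  1.   -0.42]
```

Emit:
drive_tool:
  moves:
    - [[0,0,0.007,0,0,0,0],[0,0,0,0,0,0,0],[0,0,0,0,0,0,0],[0.005,0,0,0,0,0,0],[0.005,0,0,0,0,0,0],[0.005,0,0,0,0,0,0],[0.005,0,0,0,0,0,0],[0.005,0,0,0,0,0,0],[0.005,0,0,0,0,0,0],[0.005,0,0,0,0,0,0]]

```text
time: 5.65
ee_pos: [0.5782, 0.0847, 0.0553]
eef_rot: [0.839, 0.544, -0.0, 0.0]
ft_force: [-1.6, -3.4, -0.9]
width: 0.0004
grip_force: 1.2
```

Emit:
drive_tool:
  moves:
    - [[0.005,0,0,0,0,0,0],[0.005,0,0,0,0,0,0],[0.005,0,0,0,0,0,0],[0.005,0,0,0,0,0,0],[0,0,0,0,0,0,0]]

```text
time: 6.15
ee_pos: [0.5867, 0.1038, 0.0555]
eef_rot: [0.839, 0.545, 0.0, -0.0]
ft_force: [0.3, 0.3, 0.9]
width: 0.0004
grip_force: 0.2
```

```bash
python3 - <<'E'
from pose import *
pose()
E
```

```text
t 6.15 along mm 56.16222317132268 across 1.8403584617809763 z 55.496338484865106 yaw err 0.006184364241176521 tilt [2.36502372e-04 8.16435506e-05] F [0.3 0.3 0.9] q [-0.64  0.45  0.49  1.74 -0.24  1.01 -0.49]
```

The sweep is working with light forces, and z is holding at 55.5 mm. Continuing to the left end.

Emit:
drive_tool:
  moves:
    - [[0.005,0,0,0,0,0,0],[0.005,0,0,0,0,0,0],[0.005,0,0,0,0,0,0],[0.005,0,0,0,0,0,0],[0.005,0,0,0,0,0,0],[0.005,0,0,0,0,0,0],[0.005,0,0,0,0,0,0],[0.005,0,0,0,0,0,0],[0.005,0,0,0,0,0,0],[0.005,0,0,0,0,0,0]]

```text
time: 7.15
ee_pos: [0.607, 0.149, 0.0556]
eef_rot: [0.839, 0.544, 0.0, 0.0]
ft_force: [-1.2, -0.7, 1.5]
width: 0.0005
grip_force: 1.0
```

Emit:
drive_tool:
  moves:
    - [[0.005,0,0,0,0,0,0],[0.005,0,0,0,0,0,0],[0.005,0,0,0,0,0,0],[0.005,0,0,0,0,0,0],[0.005,0,0,0,0,0,0],[0.005,0,0,0,0,0,0],[0.005,0,0,0,0,0,0],[0.005,0,0,0,0,0,0],[0.005,0,0,0,0,0,0],[0.005,0,0,0,0,0,0]]

```text
time: 8.15
ee_pos: [0.6275, 0.1953, 0.0556]
eef_rot: [0.839, 0.544, 0.0, -0.0]
ft_force: [0.1, -0.2, -0.0]
width: 0.0004
grip_force: 0.0
```

Emit:
drive_tool:
  moves:
    - [[0,0,0,0,0,0,0],[0,0,-0.015,0,0,0,0],[0,0,-0.035,0,0,0,0],[0,0,-0.04,0,0,0,0],[-0.025,0,-0.02,0,0,0,0],[-0.045,0,0,0,0,0,0],[-0.045,0,0,0,0,0,0],[-0.04,0,0,0,0,0,0],[0,0,0,0,0,0,0],[0,0,0,0,0,0,0]]

```text
time: 9.15
ee_pos: [0.5641, 0.0519, 0.1669]
eef_rot: [0.84, 0.543, 0.001, -0.0]
ft_force: [0.6, 0.6, 0.1]
width: 0.0007
grip_force: 0.0
```

```bash
python3 - <<'E'
from pose import *
pose(); 
a=r.camera("top")[:,:,::-1][125:275,220:420]; b=r.camera("side")[:,:,::-1][130:280,255:370]
cv2.imwrite("pics/c2.png",cv2.resize(np.hstack([a,b]),None,fx=2.5,fy=2.5,interpolation=cv2.INTER_CUBIC))
E
```

```text
t 9.15 along mm -0.3717675439006063 across 2.7111182556513493 z 166.9313174927407 yaw err 0.0031192884071982174 tilt [0.0019306  0.00082655] F [0.6 0.6 0.1] q [-0.65  0.26  0.56  1.72 -0.15  1.2  -0.47]
```

View pics/c2.png

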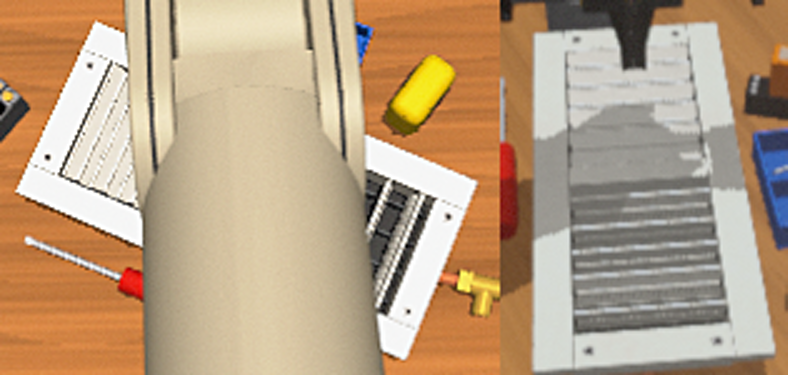

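The left blades now all show as even light bands, top crop (60-140, 65-220), so they lean outward, and the grille appears unmoved. Now the right half, same height.

Emit:
drive_tool:
  moves:
    - [[0,0,0.035,0,0,0,0],[0,0,0.035,0,0,0,0],[0,0,0.02,0,0,0,0],[0,0,0,0,0,0,0],[0,0,0.012,0,0,0,0],[0,0,0.008,0,0,0,0],[0,0,0,0,0,0,0],[0,0,0,0,0,0,0]]

```text
time: 10.05
ee_pos: [0.5643, 0.0529, 0.056]
eef_rot: [0.839, 0.544, 0.0, 0.0]
ft_force: [-0.2, -0.9, 0.2]
width: 0.0003
grip_force: 0.0
```

Emit:
drive_tool:
  moves:
    - [[-0.005,0,0,0,0,0,0],[-0.005,0,0,0,0,0,0],[-0.005,0,0,0,0,0,0],[-0.005,0,0,0,0,0,0],[-0.005,0,0,0,0,0,0],[-0.005,0,0,0,0,0,0],[-0.005,0,0,0,0,0,0],[-0.005,0,0,0,0,0,0],[-0.005,0,0,0,0,0,0],[-0.005,0,0,0,0,0,0]]

```text
time: 11.05
ee_pos: [0.5435, 0.0067, 0.0556]
eef_rot: [0.839, 0.544, 0.0, 0.0]
ft_force: [2.0, 2.3, 0.4]
width: 0.0006
grip_force: 1.4
```

```bash
python3 - <<'E'
from pose import *
pose()
E
```

```text
t 11.05 along mm -50.07560698580234 across 2.582840969770462 z 55.593081391354566 yaw err 0.005232953489362702 tilt [0.00013264 0.00010167] F [2.  2.3 0.4] q [-0.56  0.34  0.54  1.89 -0.21  0.97 -0.34]
```

Emit:
drive_tool:
  moves:
    - [[-0.005,0,0,0,0,0,0],[-0.005,0,0,0,0,0,0],[-0.005,0,0,0,0,0,0],[-0.005,0,0,0,0,0,0],[-0.005,0,0,0,0,0,0],[-0.005,0,0,0,0,0,0],[-0.005,0,0,0,0,0,0],[-0.005,0,0,0,0,0,0],[-0.005,0,0,0,0,0,0],[-0.005,0,0,0,0,0,0]]

```text
time: 12.05
ee_pos: [0.5231, -0.0389, 0.0556]
eef_rot: [0.839, 0.544, 0.0, -0.0]
ft_force: [1.6, 1.2, 0.7]
width: 0.0003
grip_force: 1.0
```

Emit:
drive_tool:
  moves:
    - [[-0.005,0,0,0,0,0,0],[-0.005,0,0,0,0,0,0],[-0.005,0,0,0,0,0,0],[-0.005,0,0,0,0,0,0],[-0.005,0,0,0,0,0,0],[-0.005,0,0,0,0,0,0],[-0.005,0,0,0,0,0,0],[-0.005,0,0,0,0,0,0],[-0.005,0,0,0,0,0,0],[-0.005,0,0,0,0,0,0]]

```text
time: 13.05
ee_pos: [0.5026, -0.0847, 0.0555]
eef_rot: [0.839, 0.544, -0.0, 0.0]
ft_force: [0.0, 0.2, 0.0]
width: 0.0004
grip_force: 0.4
```

Emit:
drive_tool:
  moves:
    - [[-0.005,0,0,0,0,0,0],[0,0,0,0,0,0,0],[0,0,-0.015,0,0,0,0],[0,0,-0.035,0,0,0,0],[0,0,-0.05,0,0,0,0],[0,0,-0.05,0,0,0,0],[-0.04,-0.03,0,0,0,0,0],[-0.04,-0.03,0,0,0,0,0],[-0.04,-0.03,0,0,0,0,0],[-0.04,-0.03,0,0,0,0,0]]

```text
time: 14.05
ee_pos: [0.3242, -0.1866, 0.2053]
eef_rot: [0.839, 0.544, 0.0, 0.0]
ft_force: [-0.5, -0.9, 0.8]
width: 0.0001
grip_force: 0.0
```

Emit:
drive_tool:
  moves:
    - [[-0.04,0,0,0,0,0,0],[-0.04,0,0,0,0,0,0],[-0.04,0,0,0,0,0,0],[-0.04,0,0,0,0,0,0],[0,0,0,0,0,0,0],[0,0,0,0,0,0,0]]

```text
time: 14.65
ee_pos: [0.2604, -0.3322, 0.2054]
eef_rot: [0.839, 0.543, 0.0, -0.0]
ft_force: [0.6, 0.6, -0.5]
width: 0.0003
grip_force: 0.0
```

```bash
sed -i 's/top0/top3/' flange.py; python3 - <<'E'
from pose import *
pose(); t=r.camera("top")[:,:,::-1]; cv2.imwrite("pics/top3.png",t); b=r.camera("side")[:,:,::-1]
cv2.imwrite("pics/side3.png",b)
cv2.imwrite("pics/c3.png",cv2.resize(np.hstack([t[125:275,220:420],b[130:280,255:370]]),None,fx=2.5,fy=2.5,interpolation=cv2.INTER_CUBIC))
import flange
E
```

```text
t 14.65 along mm -475.59124529759833 across -115.43391110741302 z 205.41479202607331 yaw err 0.0035627567986808995 tilt [ 0.00065606 -0.00014036] F [ 0.6  0.6 -0.5] q [-0.34 -0.34  0.97  2.02  0.29  1.33  0.11]
flange rect mm ((561.7045288085938, 53.378204345703125), (368.17022705078125, 167.9027557373047), 65.63228607177734)
```

View pics/c3.png

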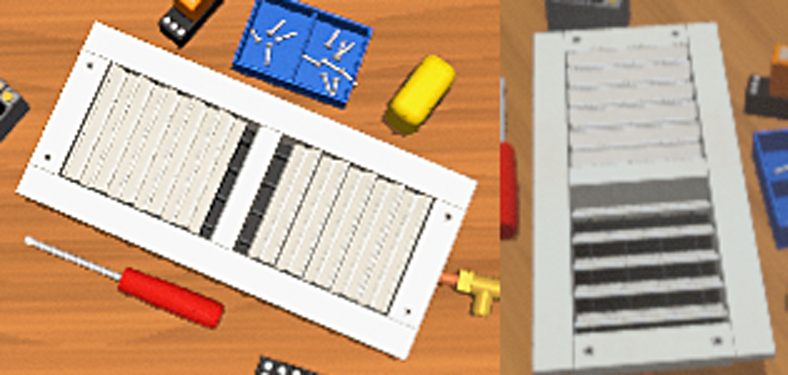

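The fit shows the grille hasn't moved (within 0.1 mm), and both halves lean outward. In the crop the dark gap sits beside the middle bar at (225,180) and (265,195). To verify the angle, I'll compare projected blade edges with the pictures and find a wrist viewpoint.

```bash
python3 - <<'E'
from pose import *
def G(x,y,z): p=C+v*x+u*y; return [p[0],p[1],z]
def edge(sg,i,a): 
    y=36+26*i; return sg*(y+.0145e3*np.sin(a))/1e3,(44+1.5+14.5*np.cos(a)-1.5)/1e3
# side image, column profile through across=+-30mm: strip of each blade edge
im=cv2.cvtColor(cv2.imread("pics/side3.png"),cv2.COLOR_BGR2GRAY).astype(np.float32)
for sg in(-1,1):
  for i in range(5):
    out=[]
    for deg in(25,35,45,55,65):
        y,z=edge(sg,i,np.deg2rad(deg)); out.append(proj("side",[G(0,y,z)])[0].round(1).tolist())
    print(sg,i+1,out)
s=r.read_state(); print(np.round(info("wrist")["T_tool_cam"],3))
st=dict(s)
for al in(-.3,-.22,-.15):
  for z in(.2,.3):
    p=C+u*al; st["ee_pos"]=[p[0],p[1],z]
    print(al,z,proj("wrist",[G(0,y,.05) for y in(-.156,0,.156)],st).round().tolist())
E
```

```text
-1 1 [[310.3, 211.7], [310.4, 213.0], [310.5, 214.3], [310.6, 215.6], [310.6, 216.8]]
-1 2 [[311.2, 221.9], [311.3, 223.2], [311.4, 224.5], [311.4, 225.8], [311.5, 227.1]]
-1 3 [[312.1, 232.4], [312.2, 233.8], [312.3, 235.2], [312.4, 236.5], [312.4, 237.8]]
-1 4 [[313.0, 243.5], [313.1, 244.9], [313.2, 246.3], [313.3, 247.6], [313.4, 248.9]]
-1 5 [[314.0, 255.0], [314.1, 256.5], [314.2, 257.9], [314.3, 259.3], [314.4, 260.6]]
1 1 [[307.7, 181.6], [307.7, 181.3], [307.7, 181.2], [307.7, 181.4], [307.7, 181.7]]
1 2 [[307.0, 173.1], [307.0, 172.8], [306.9, 172.7], [306.9, 172.9], [306.9, 173.3]]
1 3 [[306.3, 164.8], [306.3, 164.6], [306.3, 164.6], [306.2, 164.7], [306.2, 165.1]]
1 4 [[305.6, 156.9], [305.6, 156.7], [305.6, 156.7], [305.6, 156.9], [305.6, 157.3]]
1 5 [[305.0, 149.3], [305.0, 149.1], [304.9, 149.1], [304.9, 149.3], [304.9, 149.7]]
[[ 0.001 -0.969 -0.247  0.067]
 [ 1.     0.001  0.    -0.   ]
 [-0.    -0.247  0.969 -0.162]
 [ 0.     0.     0.     1.   ]]
-0.3 0.2 [[324.0, 49.0], [325.0, -138.0], [327.0, -352.0]]
-0.3 0.3 [[323.0, 69.0], [324.0, -66.0], [326.0, -221.0]]
-0.22 0.2 [[323.0, 131.0], [324.0, -37.0], [326.0, -241.0]]
-0.22 0.3 [[323.0, 130.0], [324.0, 6.0], [325.0, -139.0]]
-0.15 0.2 [[322.0, 194.0], [324.0, 43.0], [325.0, -145.0]]
-0.15 0.3 [[322.0, 179.0], [323.0, 64.0], [324.0, -71.0]]
```

Emit:
drive_tool:
  moves:
    - [[0.035,0.012,0,0,0,0,0],[0.035,0.012,0,0,0,0,0],[0.035,0.012,0,0,0,0,0],[0.035,0.012,0,0,0,0,0],[0.035,0.012,0,0,0,0,0],[0.035,0.012,0,0,0,0,0],[0.035,0.012,0,0,0,0,0],[0.035,0.012,0,0,0,0,0],[0.035,0.015,0,0,0,0,0],[0,0,0,0,0,0,0]]

```text
time: 15.75
ee_pos: [0.4929, -0.0836, 0.2045]
eef_rot: [0.837, 0.548, -0.001, -0.0]
ft_force: [-0.3, -0.1, -0.5]
width: 0.0003
grip_force: 0.0
```

Emit:
drive_tool:
  moves:
    - [[0,0,0,0,0,0,0],[0,0,0,0,0,0,0],[0,0,0,0,0,0,0]]

```text
time: 16.05
ee_pos: [0.49, -0.0902, 0.2056]
eef_rot: [0.839, 0.544, 0.0, -0.0]
ft_force: [0.9, -0.3, -0.1]
width: 0.0008
grip_force: 0.0
```

```bash
cat > look.py <<'E'
from pose import *
def G(x,y,z): p=C+v*x+u*y; return [p[0],p[1],z]
def look(sg,n):
    pose(); s=r.read_state(); im=r.camera("wrist")[:,:,::-1]
    big=cv2.resize(im[0:230,200:450],None,fx=2.5,fy=2.5,interpolation=cv2.INTER_CUBIC)
    def mark(x,y,z,c):
        q=(proj("wrist",[G(x,y,z)],s)[0]-[200,0]+.5)*2.5-.5; cv2.circle(big,tuple(int(t) for t in q.round()),2,c,-1)
    for x,deg,c in((-.045,30,(0,0,255)),(-.015,45,(0,160,0)),(.015,60,(255,0,0))):
        a=np.deg2rad(deg)
        for i in range(5):
            # outward-most point of rounded upper edge, and centre of lower edge
            for dx in(-.004,0,.004): mark(x+dx,sg*(36+26*i+14.5*np.sin(a)+1.5)/1e3,(44+14.5*np.cos(a))/1e3,c)
    for x in(-.056,.056):
        for y in(.01,.156): mark(x,sg*y,.05,(255,0,255))
    cv2.imwrite(n,big)
E
python3 -c "
from look import *
look(-1,'pics/wr.png')"
```

```text
t 16.05 along mm -160.40815827579036 across -6.210311259357077 z 205.55968853487224 yaw err 0.004354500370526093 tilt [ 0.00059094 -0.00024957] F [ 0.9 -0.3 -0.1] q [-0.59  0.05  0.72  1.84 -0.03  1.26 -0.29]
```

View pics/wr.png

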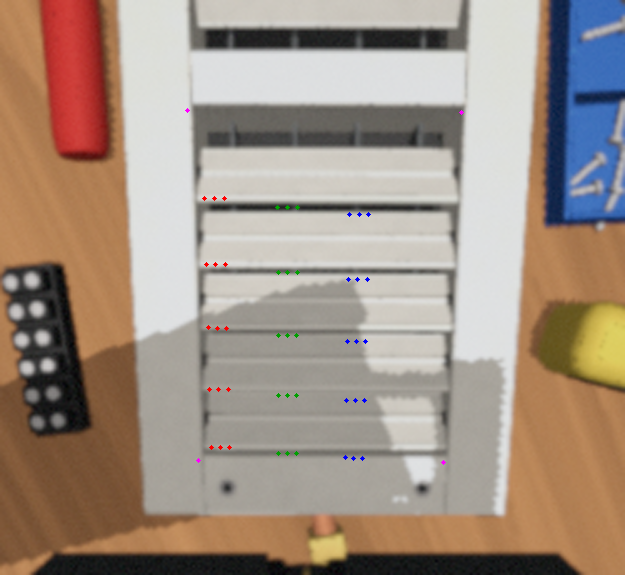

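Emit:
drive_tool:
  moves:
    - [[0.03,0,0,0,0,0,0],[0.04,0,0,0,0,0,0],[0.04,0,0,0,0,0,0],[0.04,0,0,0,0,0,0],[0,0,0,0,0,0,0],[0,0,0,0,0,0,0],[0,0,0,0,0,0,0]]

```text
time: 16.8
ee_pos: [0.5514, 0.0458, 0.2057]
eef_rot: [0.84, 0.543, 0.0, 0.0]
ft_force: [-0.8, -0.1, 0.1]
width: 0.0003
grip_force: 0.0
```

```bash
python3 -c "
from look import *
look(1,'pics/wl.png')"
```

```text
t 16.8 along mm -11.208345178995522 across -6.343999761147945 z 205.7114526749156 yaw err 0.003386804203361793 tilt [7.40766771e-05 8.94590071e-05] F [-0.8 -0.1  0.1] q [-0.71  0.2   0.62  1.71 -0.12  1.27 -0.48]
```

View pics/wl.png

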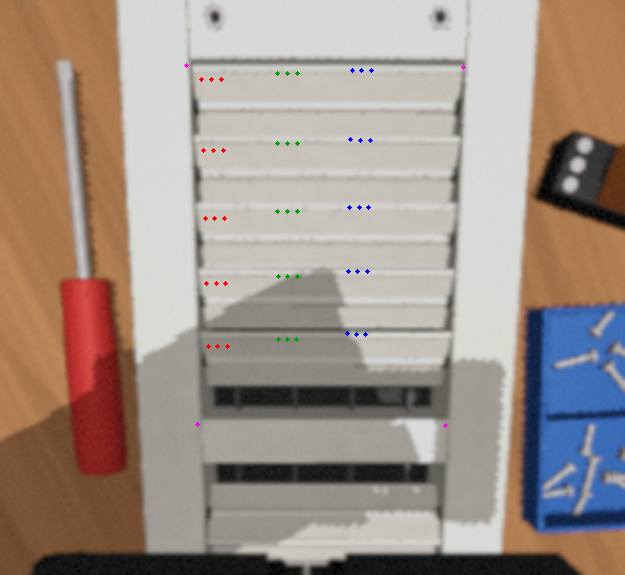

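Right half: the outer blade edges are at crop rows 203, 268, 330, 390 and 451. After the ~6 px calibration offset seen at the bar and flange, the predictions for 45° are 201, 266, 329, 389 and 447. Left half: edges at 66, 137, 204, 270 and 333, against 68, 138, 206, 270 and 333. All ten blades are at about 45–50° outward, and the hand hovers clear at z = 0.206, so I'll hand in.

```bash
python3 -c "
from bench import r
print(r.close_job())"
```

```text
the job is handed in; nothing more can be done
None
```

I handed the job in at about 17 s: all ten blades lean outward at about 45–50° by the wrist camera, the grille stayed where it was to within 0.1 mm, and the arm never came near the other things on the bench.

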